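# Load the slide carrier into the imaging stage

### The arm

A 7-joint arm with a two-finger parallel gripper is mounted at the origin on the work surface; the furniture and walls round the work are solid. World frame = base frame: x ahead of the robot, y to its left, z up, the work surface at z = 0. Lengths are in mm, angles in rad, forces in N, time in s.
With the tool pointing down it reaches from about 425 to 875 mm from the base axis. Payload 4.7 kg.
Tool frame: the origin (TCP) lies midway between the tips of the shut fingers; the grasp point (between the pads) lies 19 mm behind it; z points along the fingers, y is the line along which they close (so a half turn about z gives the same grasp; the last joint's range is limited). The gripper opens to 85 mm and grips with 20 to 120 N. Pads are 22 mm wide; open, the fingers measure 114 mm over their backs; the gripper's body (76 mm by 85 mm) begins 54 mm behind the grasp point. The pads swing forward as they close: fully open they stand 13 mm farther back than shut.
Start: joints at [1.139, 0.321, -0.07, 1.45, 0.023, 1.371, -0.057], TCP at [280.251, -586.504, 207.049] pointing down, gripper open.
Joint ranges: [-2.86, 2.86], [-0.3, 2.09], [-1.38, 1.24], [0.06, 2.45], [-1.56, 4.7], [0.09, 2.05], [-2.69, 2.69]. Speed limits (rad/s): [2.57, 2.57, 3.14, 3.14, 3.14, 3.14, 3.14].

### API

Orientations are given as a 3x3 rotation matrix whose columns are the frame's x, y, z axes.
In Python, from cell import r, jaws, planner, cams, close_job, get_t, get_joints, get_joint_vel, get_joint_torque, get_ee_pos, get_ee_rot, get_contact_force, get_moment, get_finger_gap, get_grip_force gives the robot as it stands. The module is installed in compiled form; this text tells all that it offers. Calls block until the motion is done:
- r.movep(position, orientation): joint-space move of the TCP to a pose.
- r.move_linear(position, rot=None, vel=150, max_force=None): straight line of the TCP; rot=None keeps the orientation; vel is the mean speed in mm/s. With max_force (N) it stops when the force on the tool has changed by that much, and returns True; else False.
- r.set_joints(angles): joint-space move.
- jaws.grip(opening, squeeze=None): finger opening in mm; squeeze is the grip in N (None keeps the last); returns when the fingers have stopped.
- r.sleep(seconds).
- planner.ik(position, orientation): joint angles nearest the present ones, or None.
- cams.read_camera(name): name is "side" or "top" or "wrist"; returns (picture, depth): 384x512x3 uint8, red, green, blue; 384x512 float32, mm along the optical axis (not along the pixel's ray), 0 where there is no reading.
- cams.calibration(name): a dict with "fx", "fy", "cx", "cy" (pixels), "D" ([k1, k2, p1, p2, k3] as OpenCV has them; the pictures are not rectified), "R" (3x3) and "t" (3): a world point X has camera coordinates R X + t; the wrist camera has in their place "hand_eye" (4x4, takes a point from camera to tool coordinates, whose origin is the TCP and whose axes are the flange's). Camera axes: x right, y down, z forward; pixel columns grow to the right and rows downward; lengths in mm; the calibration is good to about 2 mm. A picture is of the moment at which its call begins: read the wrist's pose just before it. calibration takes no time and is no camera call.
A pose or a line that the arm cannot do raises r.MotionError and nothing moves.
- close_job(): hands the job in; it is judged then, once.
Readings, each from a call of its own:
- get_t(): time.
- get_joints(): joint angles.
- get_joint_vel(): joint speeds.
- get_joint_torque(): joint torques, N m.
- get_ee_pos(): TCP position.
- get_ee_rot(): TCP orientation.
- get_contact_force(): force on the tool from outside, world axes, zero at the start.
- get_moment(): the same for the moment, N m.
- get_finger_gap(): finger opening in mm.
- get_grip_force(): force on a finger pad.
Only numpy, scipy, OpenCV 4.12 (cv2) and the standard library are available. Lean on these libraries where they do the work, as an engineer would, in place of code of your own. Each camera call takes 0.05 s, during which the arm holds its last target. There are 200 camera calls.

### The job

Load the slide carrier into the imaging stage: swing the stage's retaining arm open, clear of the slot, then slide the carrier along the bench between the guide rails and under the fixed cross bar until it is fully home against the rear stop. Then swing the retaining arm fully closed again behind the carrier, and do not disturb the tin, the dish or the swab pot.

Things in the scene. Friction and masses are not known exactly. Their poses are not given: they have to be found in the camera images.
- stage: grey metal imaging stage fixed to the bench, about 165 x 185 mm. Origin on the bench at the slot's centre: the carrier is home when its origin meets this one. x points into the slot (insertion direction), y to its left, z up. The slot floor is the bench, no step. Rear stop face at x = +55 mm. A green camera on a post stands behind the bar (x = 26 to 80 mm, top 117 mm)
- slot_mouth (a point): middle of the slot's mouth on the bench (stage x = -50, y = 0). Two guide rails with inner faces at y = +-50 mm (slot 100 mm wide), 20 mm wide, 22 mm high, run from stage x = -25 to +58 mm; before them lead-ins flare from y = +-50 at x = -25 to about y = +-65 mm at x = -53 mm
- bar_front (a point): middle of the lower front edge of the fixed cross bar, 22 mm above the bench. The bar spans both rails from stage x = -5 to +30 mm; its top is 40 mm above the bench
- carrier: loose flat grey tray with three glass slides, 110 mm long (x) x 96 mm wide (y) x 18 mm high, 0.3 kg; origin at the centre of its underside. It starts flat on the bench before the slot, its x roughly along the stage's x. Too wide to grasp: push its edges. In the slot it has 2 mm play on each side and 4 mm above
- retainer (a joint): angle of the steel retaining arm about its upright pivot: 0 = closed, straight across the slot mouth along stage +y, inner face 4 mm before the home carrier's near edge; grows to 2.4 as the knob end swings outward, counter-clockwise from above; 1.57 = along stage -x; above 1.4 clear of the carrier's way. About 0.5 N at the knob; stays where left. Bar 12 mm wide, 4 to 16 mm above the bench
- retainer_knob (a point): on the axis of the round black upright knob at the arm's end, 45 mm above the bench, 100 mm from the pivot. The knob is 16 mm in diameter from 16 to 53 mm above the bench, with a 19 mm head up to 58 mm: pinch it from above or push it sideways
- retainer_pivot (a point): top of the arm's upright pivot axis, at stage x = -65, y = -85 mm, 21 mm above the bench
- pill_tin: small round white tin, 47 mm diameter, 21 mm high, origin under its centre; bystander
- petri_dish: round glass dish, 54 mm diameter, 13 mm high, origin under its centre; bystander
- swab_jar: glass pot of cotton swabs, 62 x 60 x 89 mm, origin under its centre; bystander
There are look-alikes about, which are no part of the job. Several things have the shape of the carrier; the one meant has the colours described above.

How it is judged:
By the outcome, as a careful person would: the job done as asked, in the order asked, and still so for the second after the job is handed in, with the robot touching nothing.
It also fails if it takes over 72 s, if anything falls off the work surface, if the arm or the gripper's body presses on something with over 40 N, if the wrist force passes 120 N, or if a joint passes its speed limit or range.

## Working session

There is one attempt and no reset: what is moved stays moved. The work goes in short steps, each a Python script; the robot and the scene stay as the last script left them, time stands still between calls to the robot, and variables do not carry over. Pictures are saved under pics/ and viewed, at most 12 in all, crops included, and the job is handed in when it is done.

```bash
mkdir -p pics; python3 - <<'E'
from cell import *
import cv2,numpy as np
for n in ("top","side"):
    p,d=cams.read_camera(n); np.savez(f"pics/{n}1.npz",p=p,d=d); cv2.imwrite(f"pics/{n}1.png",cv2.resize(p[:,:,::-1],(800,600)))
    print(n,cams.calibration(n))
print(get_t(),get_finger_gap(),get_ee_rot())
E
```

```text
top {'fx': 445.1477098320515, 'fy': 445.1477098320515, 'cx': 246.33086315939354, 'cy': 189.13225760435273, 'D': array([0.03049059, 0.        , 0.        , 0.        , 0.        ]), 'R': array([[ 0.01046137, -0.99956323,  0.02763889],
       [-0.99096689, -0.01405915, -0.13336776],
       [ 0.13369809, -0.02599401, -0.99068115]]), 't': array([  -9.20763651,  483.13066379, 1073.84353878])}
side {'fx': 482.6063260725987, 'fy': 482.6063260725987, 'cx': 259.41893853299854, 'cy': 187.7851422859013, 'D': array([0.02348115, 0.        , 0.        , 0.        , 0.        ]), 'R': array([[ 0.91444089, -0.40426456, -0.01918425],
       [-0.20964823, -0.43260997, -0.87686728],
       [ 0.34618707,  0.80586524, -0.48034959]]), 't': array([-429.63081514,  173.12956626, 1277.24387669])}
0.1 85.41431575886654 [[ 9.02261087e-01  4.31189338e-01 -8.28113334e-04]
 [ 4.31190127e-01 -9.02259748e-01  1.55613791e-03]
 [-7.61832544e-05 -1.76111697e-03 -9.99998446e-01]]
```

View pics/top1.png

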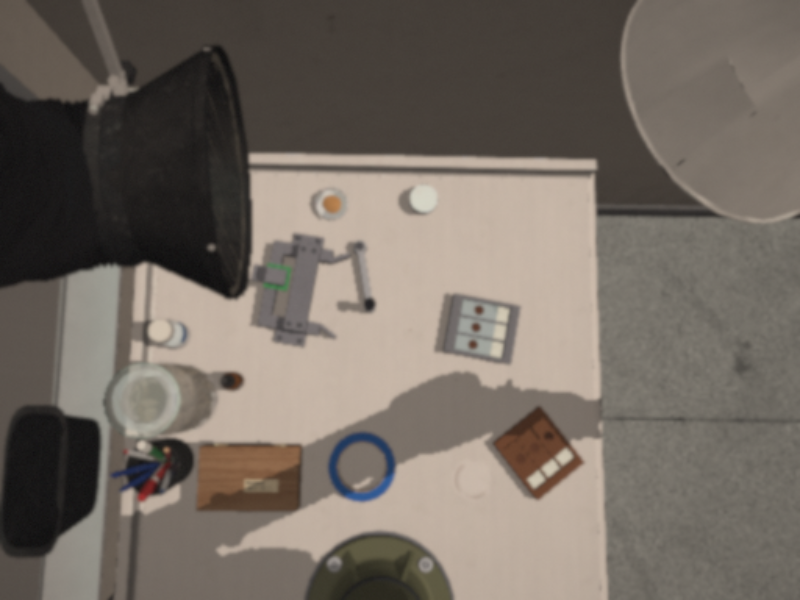

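View pics/side1.png

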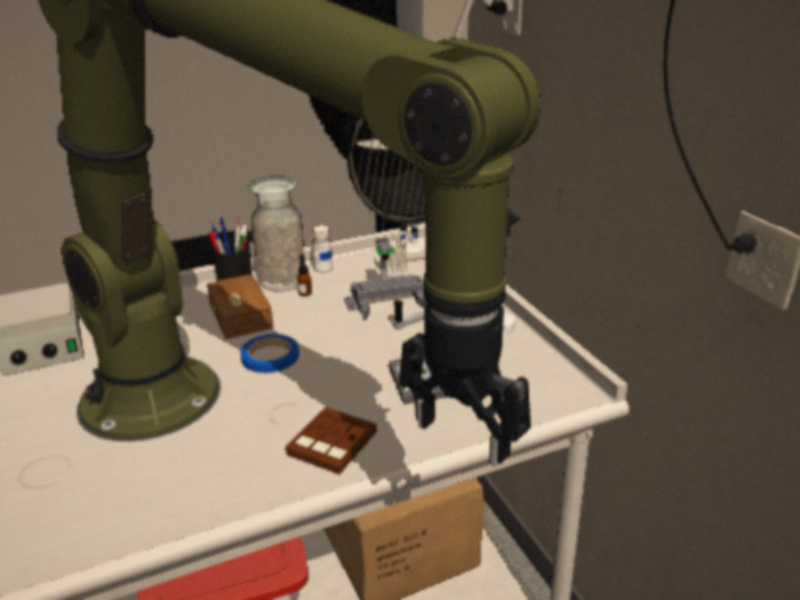

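The grey carrier at (480,328) fits (grey tray, three glass slides). The look-alikes are the brown tray at (537,452) and the wooden box at (250,477), both the wrong colour. The retainer pivot is near (358,245) and its knob near (369,305). The dish is at (330,204) and the tin at (423,199). I'll confirm in a crop and measure.

```bash
cat > h.py <<'E'
import numpy as np,cv2
from cell import *
def cloud(p,d,c,Rt=None):
    v,u=np.mgrid[0:384,0:512]
    K=np.array([[c['fx'],0,c['cx']],[0,c['fy'],c['cy']],[0,0,1]])
    n=cv2.undistortPoints(np.stack([u,v],-1).reshape(-1,1,2).astype(np.float32),K,c['D']).reshape(384,512,2)
    X=np.dstack([n[...,0]*d,n[...,1]*d,d])
    if Rt is None: return (X-c['t'])@c['R']
    return X@Rt[0].T+Rt[1]
def wrist():
    R=np.array(get_ee_rot());t=np.array(get_ee_pos());p,d=cams.read_camera("wrist");c=cams.calibration("wrist")
    H=np.array(c['hand_eye']); return p,d,cloud(p,d,c,(R@H[:3,:3],R@H[:3,3]+t))
E
python3 - <<'E'
from h import *
z=np.load("pics/top1.npz");p,d=z['p'],z['d'];X=cloud(p,d,cams.calibration("top"))
cv2.imwrite("pics/crop1.png",cv2.resize(p[90:250,130:350,::-1],(800,582),interpolation=cv2.INTER_CUBIC))
np.set_printoptions(precision=0,suppress=True)
for n,(u,v) in dict(carrier=(480,328),pivot=(358,245),knob=(369,305),barA=(307,240),barB=(292,340),tin=(423,199),dish=(330,204),bench=(400,400),green=(278,277)).items():
    print(n,np.nanmedian(X[int(v*.64)-1:int(v*.64)+2,int(u*.64)-1:int(u*.64)+2].reshape(-1,3),0))
ok=(d>0)&(X[...,2]>6)&(X[...,2]<300)&(X[...,0]>350)&(X[...,0]<900)&(abs(X[...,1])<420)
n,l,s,c=cv2.connectedComponentsWithStats(ok.astype(np.uint8))
for i in range(1,n):
    if s[i,4]>60:
        P=X[l==i]; print(s[i],P.min(0),P.max(0),np.median(P,0))
print({k:v for k,v in cams.calibration("wrist").items()})
E
```

```text
carrier [ 437. -157.   17.]
pivot [568.  41.  22.]
knob [465.  22.  59.]
barA [578. 126.   7.]
barB [414. 147.   7.]
tin [646. -62.  21.]
dish [639.  89.   7.]
bench [319. -30.   0.]
green [498. 159. 113.]
[   62     0   346   193 21047] [ 442. -402.    6.] [866. 420. 300.] [861.  57. 143.]
[262 119  18  19 267] [623. -86.   7.] [668. -42.  29.] [645. -65.  21.]
[202 120  21  21  73] [611.  60.   6.] [665. 112.  19.] [643.  86.  12.]
[ 161  150   64   72 2021] [404.  54.   6.] [586. 198. 122.] [495. 140.  38.]
[226 154  15  47 268] [457.  12.   9.] [575.  49.  63.] [516.  30.  17.]
[  61  166   81   77 1730] [350. 203.   6.] [531. 394. 300.] [416. 330.  64.]
[ 284  188   49   46 1677] [ 378. -220.    6.] [490. -98.  27.] [ 434. -159.   17.]
{'fx': 268.15084896358195, 'fy': 268.15084896358195, 'cx': 254.01525027113473, 'cy': 189.93443937124187, 'D': array([-0.,  0.,  0.,  0.,  0.]), 'hand_eye': array([[   0.,   -1.,   -0.,   79.],
       [   1.,   -0.,    0.,   -0.],
       [  -0.,   -0.,    1., -168.],
       [   0.,    0.,    0.,    1.]])}
```

View pics/crop1.png

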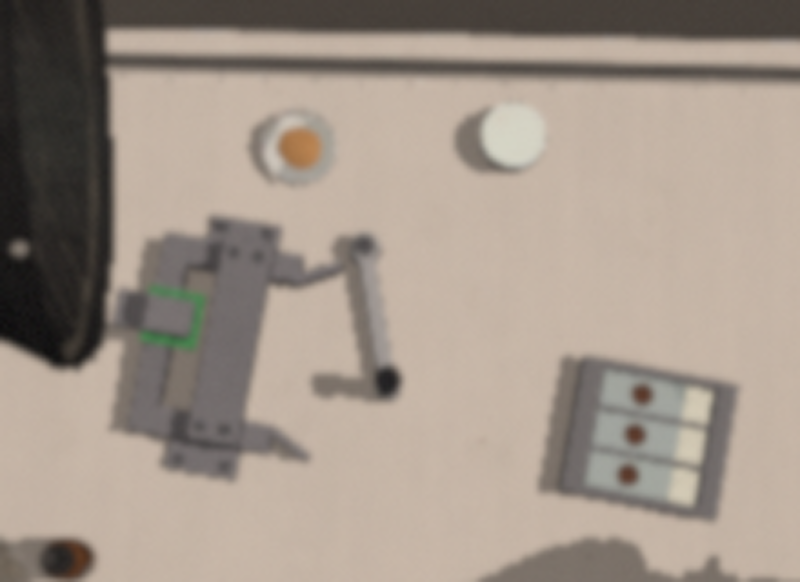

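The crop confirms it: the grey tray with three slides at crop (645,435) is the carrier. Next I take a wrist view for precision and check lateral-push reachability.

```bash
python3 - <<'E'
from h import *
np.set_printoptions(precision=3,suppress=True)
z=np.load("pics/top1.npz");X=cloud(z['p'],z['d'],cams.calibration("top"))
print("lamp",X[100,60:155:15])
def Rz(a): # tool y along angle a, pointing down
    y=np.array([np.cos(a),np.sin(a),0]);zz=np.array([0,0,-1.]);return np.c_[np.cross(y,zz),y,zz]
for pos in [(368,-151,0),(375,-150,0),(385,-150,0),(395,-150,0),(450,-227,0),(450,-227,60),(485,61,0),(564,-59,30),(464,22,30)]:
    print(pos,[planner.ik(pos,Rz(a)) is not None for a in (1.45,1.45-np.pi,2.97-np.pi,2.97)])
# move: tool x pointing roughly world -y?  y axis along stage y
R=Rz(1.45+np.pi/2); print(R)
r.movep((470,-60,280),R)
p,d,X=wrist(); np.savez("pics/w1.npz",p=p,d=d,X=X); cv2.imwrite("pics/w1.png",cv2.resize(p[:,:,::-1],(800,600)))
print(get_t(),get_joints())
E
```

```text
lamp [[581.604 321.619 392.479]
 [582.377 297.035 392.019]
 [579.727 268.914 401.717]
 [575.013 239.528 417.464]
 [571.711 212.261 428.936]
 [657.087 246.649 178.54 ]
 [662.122 216.587 165.907]]
(368, -151, 0) [True, True, True, False]
(375, -150, 0) [True, True, True, False]
(385, -150, 0) [True, True, True, False]
(395, -150, 0) [True, True, True, False]
(450, -227, 0) [True, True, True, True]
(450, -227, 60) [True, True, True, True]
(485, 61, 0) [True, True, True, True]
(564, -59, 30) [True, True, True, True]
(464, 22, 30) [True, True, True, True]
[[-0.121 -0.993  0.   ]
 [-0.993  0.121  0.   ]
 [-0.     0.    -1.   ]]Traceback (most recent call last):
  File "<stdin>", line 11, in <module>
cell.MotionError: the arm cannot take that pose within its joint ranges
```

```bash
cat >> h.py <<'E'
def Rz(a):
    y=np.array([np.cos(a),np.sin(a),0]);z=np.array([0,0,-1.]);return np.c_[np.cross(y,z),y,z]
E
python3 - <<'E'
from h import *
np.set_printoptions(precision=3,suppress=True)
best=None
for z in (240,200,160):
  for a in (3.02,3.02-np.pi):
    for x in (500,540,450):
      q=planner.ik((x,-90,z),Rz(a)); print(z,round(a,2),x,q)
      if best is None and q is not None: best=((x,-90,z),a)
print(best)
r.movep(best[0],Rz(best[1])); 
p,d,X=wrist(); np.savez("pics/w1.npz",p=p,d=d,X=X); cv2.imwrite("pics/w1.png",cv2.resize(p[:,:,::-1],(800,600)))
print(get_t())
E
```

```text
240 3.02 500 None
240 3.02 540 None
240 3.02 450 None
240 -0.12 500 [ 0.717  0.029 -0.598  1.728  0.017  1.389 -0.006]
240 -0.12 540 [ 0.684  0.127 -0.617  1.64   0.075  1.397 -0.063]
240 -0.12 450 [ 0.76  -0.096 -0.575  1.831 -0.053  1.392  0.075]
200 3.02 500 None
200 3.02 540 None
200 3.02 450 None
200 -0.12 500 [ 0.705  0.051 -0.594  1.789  0.03   1.31  -0.017]
200 -0.12 540 [ 0.673  0.148 -0.608  1.7    0.087  1.321 -0.073]
200 -0.12 450 [ 0.749 -0.073 -0.576  1.893 -0.041  1.31   0.063]
160 3.02 500 None
160 3.02 540 None
160 3.02 450 None
160 -0.12 500 [ 0.695  0.082 -0.592  1.843  0.048  1.231 -0.033]
160 -0.12 540 [ 0.662  0.176 -0.602  1.754  0.105  1.244 -0.088]
160 -0.12 450 [ 0.738 -0.041 -0.579  1.949 -0.024  1.227  0.046]
((500, -90, 240), -0.1215926535897931)
2.1167
```

View pics/w1.png

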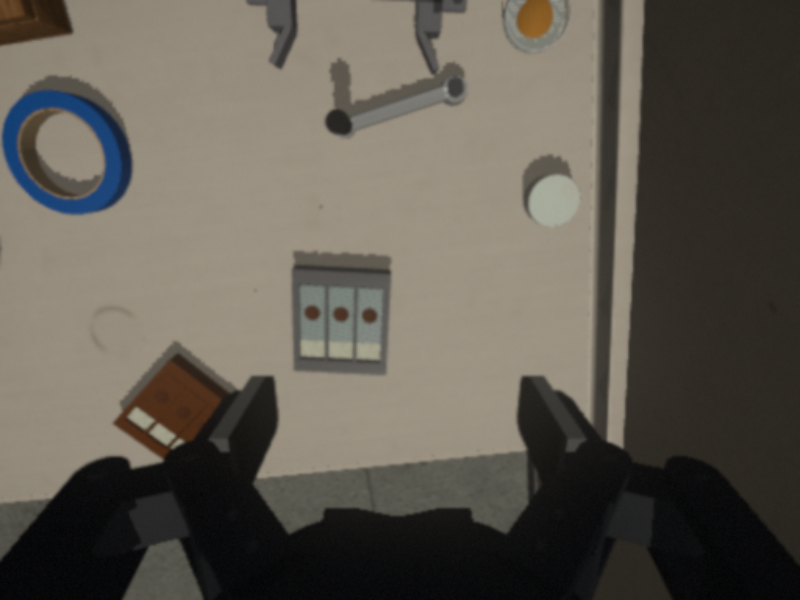

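Carrier at (341,320), knob at (340,122), pivot at (455,90), tin at (553,200). I'll move over the stage for a second shot and fit poses from depth.

```bash
python3 - <<'E'
from h import *
np.set_printoptions(precision=2,suppress=True)
r.movep((500,-10,240),Rz(-0.12))
p,d,X2=wrist(); np.savez("pics/w2.npz",p=p,d=d,X=X2); cv2.imwrite("pics/w2.png",cv2.resize(p[:,:,::-1],(800,600)))
X1=np.load("pics/w1.npz")['X']
def box(X,lo,hi,xr,yr):
    m=(X[...,2]>lo)&(X[...,2]<hi)&(X[...,0]>xr[0])&(X[...,0]<xr[1])&(X[...,1]>yr[0])&(X[...,1]<yr[1])
    return X[m]
for n,X in (("w1",X1),("w2",X2)):
    print(n,"bench z",np.median(box(X,-8,6,(380,620),(-240,0))[:,2]))
    P=box(X,11,24,(370,500),(-235,-90)); 
    if len(P)>50: print(" carrier",len(P),cv2.minAreaRect(P[:,:2].astype(np.float32)),np.median(P,0))
    for nm,a in dict(knob=(50,66,(440,490),(0,45)),pivot=(18,27,(550,590),(20,60)),bar=(35,46,(380,620),(60,200)),arm=(10,19,(470,560),(0,60)),tin=(16,26,(610,690),(-100,-30)),rails=(17,29,(380,620),(70,220))).items():
        P=box(X,*a)
        if len(P)>8: print(" ",nm,len(P),np.median(P,0),cv2.minAreaRect(P[:,:2].astype(np.float32)))
print(get_t())
E
```

```text
w1 bench z 0.7693844575063622
 carrier 4101 ((434.5162353515625, -159.35987854003906), (110.34901428222656, 96.07495880126953), 79.76657104492188) [ 434.69 -155.81   17.07]
  knob 208 [467.41  20.85  58.92] ((466.9651794433594, 20.72092628479004), (18.003978729248047, 18.14088249206543), 84.78971862792969)
  pivot 122 [563.69  38.58  21.83] ((561.1978149414062, 45.561397552490234), (19.33896255493164, 30.91413116455078), 6.66370964050293)
  arm 680 [518.13  29.68  16.76] ((513.3529663085938, 36.92801284790039), (94.43680572509766, 32.82350158691406), 10.864882469177246)
  tin 914 [644.04 -64.48  22.14] ((644.7108764648438, -65.26019287109375), (46.35253143310547, 46.25830841064453), 41.128944396972656)
  rails 878 [439.3   96.74  22.72] ((487.1175537109375, 90.29804992675781), (44.975746154785156, 140.44857788085938), 83.87242126464844)
w2 bench z 0.7195802684116757
 carrier 3475 ((434.88824462890625, -159.0329132080078), (111.07337951660156, 95.58425903320312), 79.68936920166016) [ 434.84 -155.16   17.1 ]
  knob 162 [467.63  22.32  58.78] ((467.5762634277344, 22.010051727294922), (17.068218231201172, 17.027599334716797), 81.07183074951172)
  pivot 98 [563.49  39.08  21.99] ((558.2679443359375, 41.664215087890625), (17.550966262817383, 32.64771270751953), 51.8532600402832)
  bar 3510 [493.12 128.4   40.94] ((493.2666931152344, 128.65713500976562), (35.73111343383789, 139.4381561279297), 80.77312469482422)
  arm 537 [516.28  31.16  16.62] ((515.2056884765625, 38.00254821777344), (91.14942169189453, 30.292221069335938), 11.170175552368164)
  tin 769 [644.2  -62.64  21.74] ((645.050537109375, -63.3317985534668), (46.83988952636719, 46.05143737792969), 17.799854278564453)
  rails 2547 [519.8  167.06  22.79] ((492.81121826171875, 126.1286392211914), (125.30374908447266, 139.51150512695312), 81.0866470336914)
2.5833
```

View pics/w2.png

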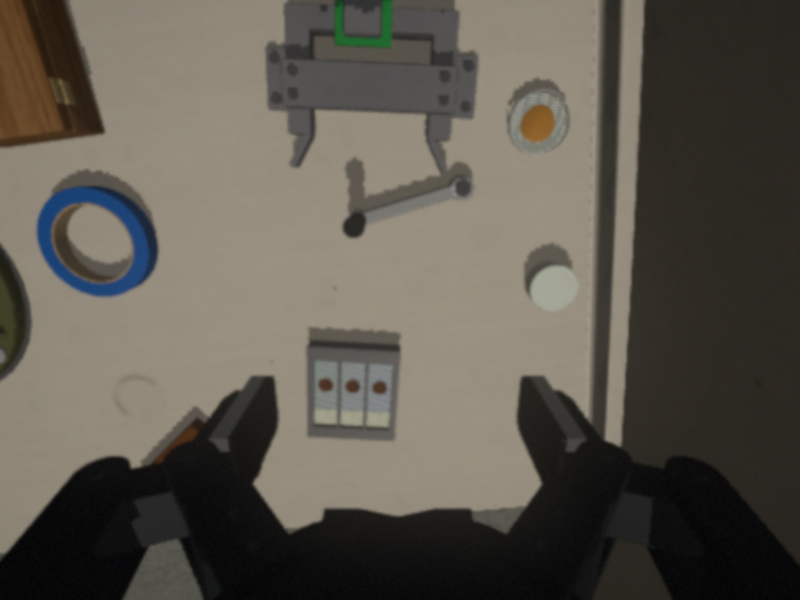

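```bash
cat >> h.py <<'E'
YAW=1.411; O=np.array([491.3,116.3]); A=YAW-np.pi/2
def W(x,y,z): 
    c,s=np.cos(YAW),np.sin(YAW); return (O[0]+c*x-s*y,O[1]+s*x+c*y,z)
def K(th,z=24,rad=99.5): return W(-65-rad*np.sin(th),-85+rad*np.cos(th),z)
E
python3 - <<'E'
from h import *
np.set_printoptions(precision=1,suppress=True)
R=Rz(A); print(K(.33),get_contact_force())
jaws.grip(50)
r.movep((467.5,21.8,110),R)
print(r.move_linear((467.5,21.8,24),vel=80,max_force=10))
jaws.grip(5,20); print("gap",get_finger_gap(),get_grip_force(),get_contact_force())
for th in np.arange(.45,1.66,.15):
    r.move_linear(K(th),vel=90); print(round(th,2),get_contact_force(),get_finger_gap())
jaws.grip(40); r.move_linear(K(1.65,110),vel=150)
p,d,X=wrist(); cv2.imwrite("pics/w3.png",cv2.resize(p[:,:,::-1],(800,600)))
print(get_t())
E
```

```text
(np.float64(466.81220823550433), np.float64(21.74954581809956), 24) [-0.6 -0.9  0.1]
False
gap 17.044363802388794 19.46591044230445 [-2.8 -0.8  5.9]
0.45 [-2.9  0.3  6.3] 17.06323538474944
0.6 [-4.5 -1.1  7.5] 17.04624783242766
0.75 [-5.3 -2.2  8. ] 17.392727116471267
0.9 [-5.1 -3.3  7.1] 17.05212976990152
1.05 [-4.3 -4.9  4.8] 17.382623691286756
1.2 [-4.1 -5.9  3.6] 17.30732875989055
1.35 [-3.  -4.9  2. ] 17.352987196355993
1.5 [-1.7 -4.7 -0.3] 17.30332740445232
1.65 [-0.7 -3.1 -1. ] 16.925831844328684
9.1833
```

View pics/w3.png

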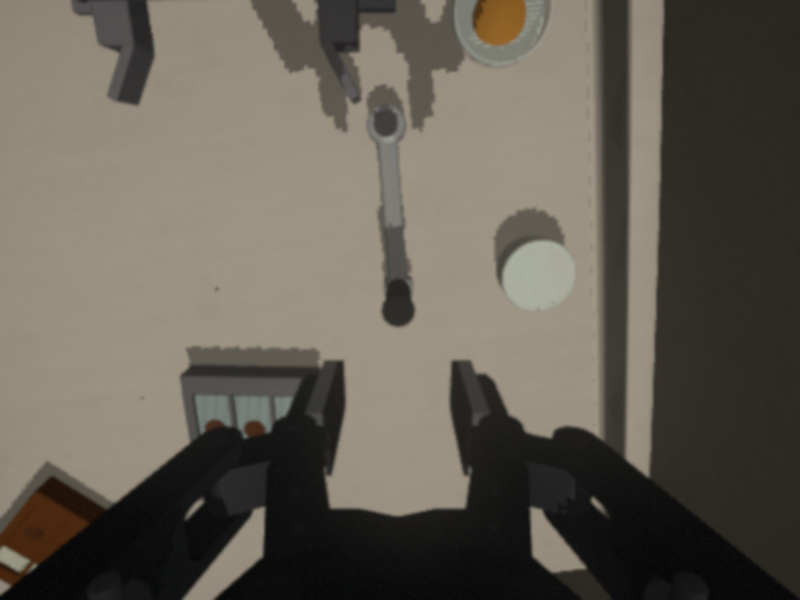

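The retainer is open: knob at (398,303) and pivot at (386,122), roughly along stage −x. Tin at (540,275) is untouched. Now I square the carrier sideways.

```bash
python3 - <<'E'
from h import *
np.set_printoptions(precision=1,suppress=True)
jaws.grip(70)
q=[planner.ik(W(-268,82,70),Rz(a)) for a in (YAW,YAW-np.pi)]
q0=get_joints(); c=[9e9 if k is None else np.abs(np.array(k)-q0).max() for k in q]; print(c)
a=(YAW,YAW-np.pi)[int(np.argmin(c))]; R=Rz(a)
r.movep(W(-268,82,90),R)
print(r.move_linear(W(-268,82,-3),vel=70,max_force=8),get_ee_pos(),get_contact_force())
print(r.move_linear(W(-268,60,-3),vel=40,max_force=15),get_ee_pos(),get_contact_force())
r.move_linear(W(-268,78,-3),vel=80)
r.move_linear(W(-268,78,90),vel=150)
r.movep(W(-370,0,150),Rz(A))
p,d,X=wrist()
m=(X[...,2]>11)&(X[...,2]<24)&(X[...,0]>370)&(X[...,0]<510)&(X[...,1]>-235)&(X[...,1]<-80)
n,l,s,_=cv2.connectedComponentsWithStats(m.astype(np.uint8)); i=1+np.argmax(s[1:,4]); P=X[l==i]
rc=cv2.minAreaRect(P[:,:2].astype(np.float32)); print(rc)
dx=np.array(rc[0])-O; print("stage",dx@[np.cos(YAW),np.sin(YAW)],dx@[-np.sin(YAW),np.cos(YAW)],get_t())
cv2.imwrite("pics/w4.png",cv2.resize(p[:,:,::-1],(800,600)))
E
```

```text
[np.float64(2.0144623579345327), np.float64(1.1606261333995387)]
False [ 368.1 -135.4   -2.6] [0.3 0.5 0. ]
False [ 389.2 -138.6   -3.2] [-0.3  0.1  0.2]
((433.57977294921875, -159.75112915039062), (109.74410247802734, 95.61309814453125), 79.67924499511719)
stage -281.7184351545903 13.060390884207905 15.5
```

View pics/w4.png

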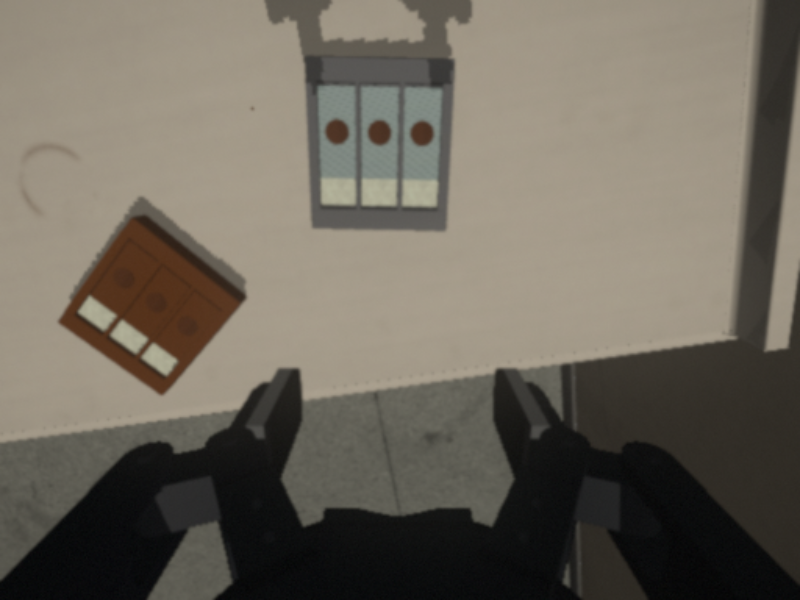

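No contact: the carrier at (380,145) did not move. I'll measure the fingertip geometry in the wrist depth.

```bash
python3 - <<'E'
from h import *
np.set_printoptions(precision=1,suppress=True)
p,d,X=wrist(); T=(X-get_ee_pos())@np.array(get_ee_rot())
m=(d>0)&(abs(T[...,1])<70)&(abs(T[...,0])<30)&(T[...,2]>-60)&(T[...,2]<20)
P=T[m];print(len(P),get_finger_gap())
for z in range(-40,8,4):
    Q=P[(P[:,2]>=z)&(P[:,2]<z+4)]
    if len(Q): print(z,len(Q),Q.min(0),Q.max(0))
E
```

```text
2116 70.00089559046135
-40 220 [-11.  -47.1 -40. ] [ 11.8  46.  -36. ]
-36 84 [ -9.2 -40.  -36. ] [ 10.7  39.6 -32.5]
```

```bash
python3 - <<'E'
from h import *
np.set_printoptions(precision=1,suppress=True)
R=Rz(YAW-np.pi)
r.movep(W(-268,82,60),R)
r.move_linear(W(-268,82,0),vel=100)
print(r.move_linear(W(-268,82,-40),vel=25,max_force=4),get_ee_pos(),get_contact_force())
z=get_ee_pos()[2]+6
r.move_linear(W(-268,82,z),vel=50)
print(r.move_linear(W(-268,60.,z),vel=40,max_force=15),get_ee_pos(),get_contact_force())
r.move_linear(W(-268,78,z),vel=80)
r.move_linear(W(-268,78,60),vel=150)
r.movep(W(-370,0,130),Rz(A))
p,d,X=wrist()
m=(X[...,2]>11)&(X[...,2]<24)&(X[...,0]>370)&(X[...,0]<510)&(X[...,1]>-235)&(X[...,1]<-80)
n,l,s,_=cv2.connectedComponentsWithStats(m.astype(np.uint8)); i=1+np.argmax(s[1:,4]); P=X[l==i]
rc=cv2.minAreaRect(P[:,:2].astype(np.float32)); print(rc)
dx=np.array(rc[0])-O; print("stage",dx@[np.cos(YAW),np.sin(YAW)],dx@[-np.sin(YAW),np.cos(YAW)],z,get_t())
E
```

```text
True [ 367.6 -135.2  -32. ] [-1.4  0.7  4.7]
False [ 389.7 -138.7  -26. ] [-0.2  0.4  0.8]
((446.3009948730469, -160.87417602539062), (109.54720306396484, 95.77230834960938), 80.8070297241211)
stage -280.8030097461467 0.3225449972335898 -25.983020833634892 22.6083
```

```bash
python3 - <<'E'
from h import *
np.set_printoptions(precision=1,suppress=True)
R=Rz(A); jaws.grip(60)
r.movep(W(-368,0,60),R)
print(r.move_linear(W(-368,0,-24),vel=70,max_force=6),get_ee_pos(),get_contact_force())
print(r.move_linear(W(-150,0,-24),vel=60,max_force=10),get_ee_pos(),get_contact_force())
print(r.move_linear(W(-95,0,-24),vel=40,max_force=12),get_ee_pos(),get_contact_force())
d_=np.array(get_ee_pos())[:2]-O; print("tcp stage x",d_@[np.cos(YAW),np.sin(YAW)],get_t())
p,d,X=wrist(); cv2.imwrite("pics/w5.png",cv2.resize(p[:,:,::-1],(800,600)))
E
```

```text
False [ 433.2 -247.2  -23.5] [ 0.  -0.6 -0.4]
False [467.4 -31.9 -24. ] [-0.2 -1.3  0.6]
False [476.2  22.6 -24. ] [-0.2  0.2 -0.2]
tcp stage x -94.86873732695595 29.9167
```

View pics/w5.png

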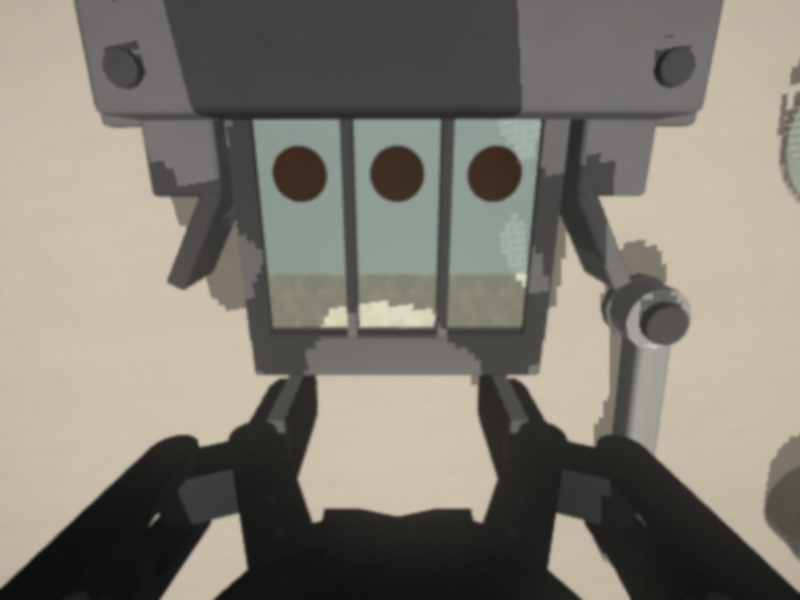

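The carrier sits straight in the slot (rear edge at row 372, front under the bar). Next is the final push with shut fingers, which keeps the hand clear of the stage camera.

```bash
python3 - <<'E'
from h import *
np.set_printoptions(precision=1,suppress=True)
sx=lambda:(np.array(get_ee_pos())[:2]-O)@[np.cos(YAW),np.sin(YAW)]
r.move_linear(W(-115,0,-24),vel=80); r.move_linear(W(-115,0,30),vel=120); jaws.grip(0)
print(get_finger_gap(), r.move_linear(W(-115,0,9),vel=60,max_force=6),get_ee_pos())
print(r.move_linear(W(-76,0,9),vel=50,max_force=12),sx(),get_contact_force())
print(r.move_linear(W(-54,0,9),vel=20,max_force=10),sx(),get_contact_force(),get_t())
r.move_linear(W(-100,0,9),vel=80); r.move_linear(W(-100,0,80),vel=120)
p,d,X=wrist(); cv2.imwrite("pics/w6.png",cv2.resize(p[:,:,::-1],(800,600)))
m=(X[...,2]>11)&(X[...,2]<22); D=(X[...,:2]-O); a=D@np.array([np.cos(YAW),np.sin(YAW)]); b=D@np.array([-np.sin(YAW),np.cos(YAW)])
for y in (-40,-20,0,20,40):
    k=m&(abs(b-y)<4)&(a>-75)&(a<-6); print(y,np.percentile(a[k],1) if k.any() else None)
E
```

```text
-0.1071199239168031 False [472.6   2.9   8.5]
False -76.34099151114874 [0.6 0.3 0.2]
False -54.17351998664351 [0.5 0.2 0.5] 34.25
-40 -74.45995808832078
-20 -74.39176080433697
0 -74.49615839846375
20 -74.3101060455548
40 -74.00189587851936
```

View pics/w6.png

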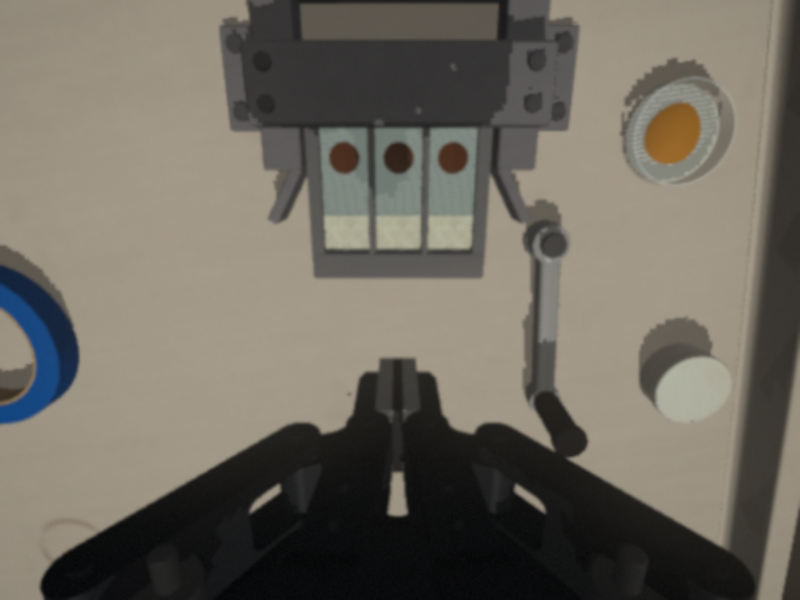

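The fingertips are about 19 mm behind the TCP when shut, so they passed over the top. The carrier is still at rear edge row 275. I'll repeat lower.

```bash
python3 - <<'E'
from h import *
np.set_printoptions(precision=1,suppress=True)
sx=lambda:(np.array(get_ee_pos())[:2]-O)@[np.cos(YAW),np.sin(YAW)]
r.move_linear(W(-115,0,80),vel=120); r.move_linear(W(-115,0,15),vel=100)
print(r.move_linear(W(-115,0,-10),vel=40,max_force=5),get_ee_pos())
z=get_ee_pos()[2]+ (0 if get_ee_pos()[2]<-9.3 else 6)
print(r.move_linear(W(-76,0,z),vel=40,max_force=12),sx(),get_contact_force())
print(r.move_linear(W(-54,0,z),vel=15,max_force=10),sx(),get_contact_force(),get_t())
r.move_linear(W(-100,0,z),vel=80); r.move_linear(W(-100,0,80),vel=120)
p,d,X=wrist(); cv2.imwrite("pics/w7.png",cv2.resize(p[:,:,::-1],(800,600)))
m=(X[...,2]>11)&(X[...,2]<22); D=(X[...,:2]-O); a=D@np.array([np.cos(YAW),np.sin(YAW)]); b=D@np.array([-np.sin(YAW),np.cos(YAW)])
for y in (-40,-20,0,20,40):
    k=m&(abs(b-y)<4)&(a>-95)&(a<-6); print(y,np.percentile(a[k],1) if k.any() else None)
E
```

```text
False [473.1   2.8 -10. ]
False -75.72929435873756 [-0.  -0.7  0.5]
True -65.84551987386787 [ 1.3 -0.8  0.6] 39.65
-40 -53.39381075864795
-20 -53.461076536139466
0 -53.38363189688407
20 -53.42729949136047
40 -53.35509550582355
```

View pics/w7.png

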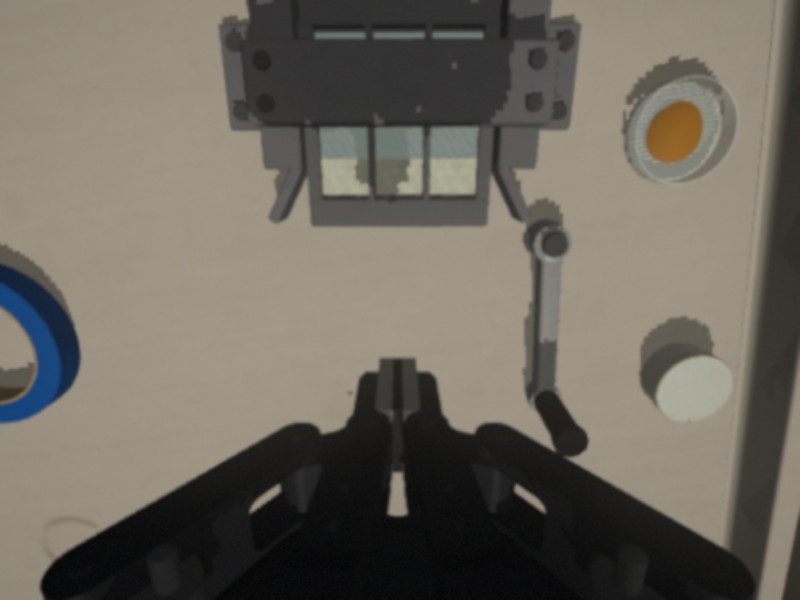

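The carrier is home: contact came at the expected x, and its rear edge is straight at row 225. Now I close the retainer.

```bash
python3 - <<'E'
from h import *
np.set_printoptions(precision=1,suppress=True)
R=Rz(A)
r.movep(K(1.65,100),R); jaws.grip(40)
print(r.move_linear(K(1.65,8),vel=70,max_force=8),get_contact_force())
jaws.grip(5,20); print("gap",get_finger_gap(),get_contact_force())
for th in (1.5,1.35,1.2,1.05,.9,.75,.6,.45,.3,.15,.05):
    r.move_linear(K(th,8),vel=80)
print(get_contact_force())
print(r.move_linear(K(-.06,8),vel=20,max_force=8),get_ee_pos(),K(0),get_contact_force(),get_finger_gap())
jaws.grip(40); r.move_linear(np.array(get_ee_pos())+[0,0,110],vel=150)
r.move_linear(W(-130,0,150),vel=150)
p,d,X=wrist(); cv2.imwrite("pics/w8.png",cv2.resize(p[:,:,::-1],(800,600)))
m=(X[...,2]>50)&(X[...,2]<66); D=(X[...,:2]-O); a=D@np.array([np.cos(YAW),np.sin(YAW)]); b=D@np.array([-np.sin(YAW),np.cos(YAW)])
k=m&(abs(a+65)<25)&(abs(b-15)<25); print("knob",a[k].mean(),b[k].mean(),k.sum(),get_t())
k=(X[...,2]>10)&(X[...,2]<20)&(a>-80)&(a<-58); 
for y in (-60,-30,-5): j=k&(abs(b-y)<4); print(y,a[j].min(),a[j].max())
E
```

```text
False [ 0.8  0.8 -0.2]
gap 17.56195302779177 [-0.8 -0.8  2.2]
[ 3.1 -2.6  0. ]
True [466.9  56.5   7.8] (np.float64(466.6421206278417), np.float64(54.43531714404341), 24) [-0.3 -0.1  2.4] 17.39353698914186
knob -64.81083684502252 14.322386931907815 301 49.9833
-60 -70.52992377328222 -59.89046890172057
-30 -70.36504739478428 -59.90092824584478
-5 -69.43163804103901 -59.91539309520699
```

View pics/w8.png

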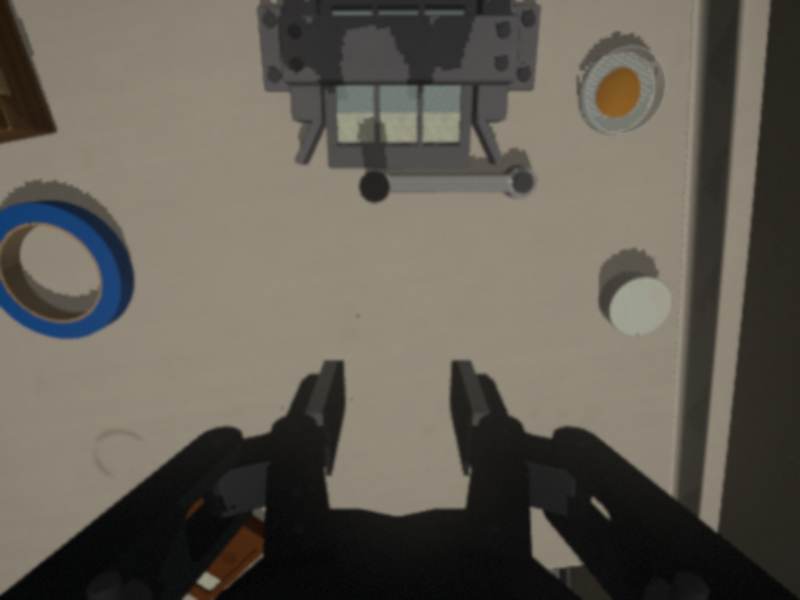

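The arm lies straight across the mouth (knob at (375,186), pivot at (520,182)). The knob is at stage x = −65, the closing stop was felt, the carrier is home and the bystanders are untouched.

```bash
python3 -c "
from cell import *
print(close_job(),get_t())"
```

```text
the job is handed in; nothing more can be done
the job is handed in; nothing more can be done
```

The job is handed in: the carrier is home against the rear stop, the retaining arm is fully closed behind it, and the dish and tin look undisturbed in the last wrist view; the swab pot was outside that view, and I never moved near it. It took about 50 s of the 72 s allowed.

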